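# Three tea tins in the pantry bin

### The job

Three tea tins belong in the white bin: one is in it already, so add exactly two more, each standing upright with its lid up, and leave the remaining tin out on the worktop. Set them down rather than dropping them, then slide the grey divider up until the three stand in a tight row against the end wall where the first one is, and don't knock the mug.

Things in the scene. Friction and masses are not known exactly. Their poses are not given: they have to be found in the camera images.
- tin_a: The tin already standing in the bin, lid up, at the end wall: tea tin, 40 (its x) x 56 (its y) x 100 (its z) mm, 160 g, dark green with a brass lid (the top 24 mm) and a cream label on both broad faces. Origin: centre of its bottom face; z points from the bottom to the lid. 
- tin_b: Tin standing on the worktop, lid up: tea tin, 40 (its x) x 56 (its y) x 100 (its z) mm, 160 g, dark green with a brass lid (the top 24 mm) and a cream label on both broad faces. Origin: centre of its bottom face; z points from the bottom to the lid. 
- tin_c: Tin lying on a broad face on the worktop (so 56 mm wide, 40 mm high): tea tin, 40 (its x) x 56 (its y) x 100 (its z) mm, 160 g, dark green with a brass lid (the top 24 mm) and a cream label on both broad faces. Origin: centre of its bottom face; z points from the bottom to the lid. 
- tin_d: Another tin lying on a broad face on the worktop: tea tin, 40 (its x) x 56 (its y) x 100 (its z) mm, 160 g, dark green with a brass lid (the top 24 mm) and a cream label on both broad faces. Origin: centre of its bottom face; z points from the bottom to the lid. 
- tin_b_mid (a point): Middle of tin_b (axes as its body).
- tin_c_mid (a point): Middle of tin_c (axes as its body).
- tin_d_mid (a point): Middle of tin_d (axes as its body).
- bin: White oblong storage bin, fixed, 260 (its x) x 76 (its y) x 85 mm high; inside 250 x 66 mm, floor 5 mm, walls 5 mm thick. Origin: centre of its underside; +x points to the 85 mm end wall against which the row stands (inner face at x = +125 mm); the lip at the other end, nearer the robot, is only 40 mm high. Tins stand in it with their 40 mm side along the bin and their lids 20 mm above the rims.
- divider (a joint): The grey sliding divider across the bin, m; 0 = all the way back (its pushing face 235 mm from the end wall), grows as it slides to the end wall: the face is 235 mm minus this value from the end wall. It stays where it is left; sliding it takes about 2 N.
- divider_tab (a point): Top centre of the divider's pull tab, 124 mm above the worktop: the tab is 12 mm thick along the bin, 36 mm wide, and stands 32 mm above a flat saddle that rides on the bin's rims (saddle top 92 mm above the worktop). The tab's centre is 40 mm behind the pushing face.
- mug: White mug with a small leaf pattern, 92 x 123 x 95 mm, empty, upright. Origin: centre of its underside.

How it is judged:
By the outcome, as a careful person would: the job done as asked, in the order asked, and still so for the second after the job is handed in, with the robot touching nothing.
It also fails if it takes over 72 s, if anything falls off the work surface, if the arm or the gripper's body presses on something with over 40 N, if the wrist force passes 120 N, or if a joint passes its speed limit or range.

### The arm

A 6-joint arm with a two-finger parallel gripper is mounted at the origin on a cart in front of the work surface, level with it; the furniture and walls round the work are solid. World frame = base frame: x ahead of the robot, y to its left, z up, the work surface at z = 0. Lengths are in mm, angles in rad, forces in N, time in s.
With the tool pointing down it reaches from about 350 to 775 mm from the base axis. Payload 7.3 kg.
Tool frame: the origin (TCP) lies at the very end of the fingers, on their centre line; the grasp point (between the pads) lies 19 mm behind it; z points along the fingers, y is the line along which they close (so a half turn about z gives the same grasp; the last joint's range is limited). The gripper opens to 92 mm and grips with 3 to 60 N. Pads are 19 mm wide; open, the fingers measure 130 mm over their backs; the gripper's body (75 mm by 190 mm) begins 47 mm behind the grasp point.
Start: joints at [-1.306, 0.342, 1.524, -0, 1.275, -0.146], TCP at [209.679, -481.331, 226.741] pointing down, gripper open.
Joint ranges: [-2.53, 2.53], [-0.77, 2.02], [0.04, 2.7], [-1, 4.14], [0.28, 2.66], [-3.11, 3.11]. Speed limits (rad/s): [2.57, 2.57, 3.14, 3.14, 3.14, 3.14].

### API

Orientations are given as [roll, pitch, yaw] about the fixed x, y, z axes, in that order (R = Rz(yaw) Ry(pitch) Rx(roll)).
In Python, from plant import get_obs, optics, ticket, finder gives the robot as it stands.
- The arm moves only by the tool send_rows, never from a script. Its arguments are lists of equal length, an entry for each row: "offset": the shift along the tool's x, y, z scaled (see below), a list of three; "delta_rot": the turn, a rotation vector about the tool's x, y, z scaled (see below), a list of three. In form: {"offset": [[dx, dy, dz], ...], "delta_rot": [[rx, ry, rz], ...]}. A call has 1 to 8 rows; each row is the pose to reach, as a shift and turn from the pose commanded when the call began, along the tool's axes at that moment, turning the shorter way round; what a row does not reach only later rows make up. The controller multiplies each number of a shift by 120 mm and each number of a turn by 360 degrees. A row lasts 1/8 s, in which the tool goes at most 62.5 mm and 10.7 degrees, less where a joint would pass 70% of its speed; a pose out of reach is approached as far as the arm can. A call with a number of a shift or a turn outside -1 to 1 is refused whole. A call with a gripper value outside its range is refused whole. "grip" is the opening, from 0 (shut) to 1 (fully open), set as the call begins (left out, the last holds). The fingers move at their own pace and stop on an object; the grip force is fixed at half the most. Time passes only in rows, so rows that repeat a pose let the fingers close. It gives the time, the measured TCP pose, the force, the opening and the grip force at its end, in the units of the state.
- get_obs(): the state, without advancing time (a new reading comes with each control period).
- optics.capture(name): name is "side" or "top" or "wrist"; returns the picture (420x560x3 uint8, red, green, blue); there is no depth.
- optics.get_calibration(name): a dict with "fx", "fy", "cx", "cy" (pixels), "world_from_camera" (4x4, takes a point from camera to world coordinates). Camera axes: x right, y down, z forward; pixel columns grow to the right and rows downward; lengths in mm; the calibration is good to about 2 mm. A picture is of the moment at which its call begins: read the wrist's pose just before it. get_calibration takes no time and is no camera call; for the wrist camera it gives the pose at the moment of the call.
- ticket.close_job(): hands the job in; it is judged then, once.
Trained networks look in the newest picture that a camera, given by its name, has taken for a name from the list of things; names that differ only in an ending like _2 or _b are one class to them, and where a whole thing is asked for, a point or a joint stands for the part that bears it (a point fixed in the world has none). Each returns a list of dicts, best first, with "confidence" (0 to 1); they miss things now and then, are a little off and sometimes report something else, mostly with a low value. They report only what shows in the picture. A call takes as long as a camera call.
- finder.boxes_of(target, camera): "box" ([left, top, right, bottom] in pixels, round what is visible of it).
- finder.silhouettes(target, camera): "region" (420x560 bool, what is visible of it) and "box" ([left, top, right, bottom] in pixels, round what is visible of it).
- finder.pinpoint(target, camera): "uv" ([column, row] in pixels: a listed point, or the origin of a listed thing).
The state is a dict: "time": time; "joint_positions": joint angles; "dq": joint speeds; "tau": joint torques, N m; "tool_pos": TCP position; "tcp_rot": TCP orientation; "contact_force": force on the tool from outside, world axes, zero at the start; "moment": the same for the moment, N m; "grip_width": finger opening in mm; "finger_force": force on a finger pad.
Only numpy, scipy, OpenCV 4.12 (cv2) and the standard library are available. Lean on these libraries where they do the work, as an engineer would, in place of code of your own. Each camera call takes 0.05 s, during which the arm holds its last target. There are 200 camera calls.

## Working session

There is one attempt and no reset: what is moved stays moved. The work goes in short steps, Python scripts to look and compute and a tool call to move; the robot and the scene stay as the last step left them, time stands still between calls to the robot, and variables do not carry over. Pictures are saved under pics/ and viewed, at most 13 in all, crops included, and the job is handed in when it is done.

Besides the shell and the picture viewer there is one more tool, called after "Request:" by a JSON object that holds its "name" and its "arguments". send_rows: Moves the arm, as the interface text tells. Its arguments: {"type":"object","properties":{"offset":{"type":"array"},"delta_rot":{"type":"array"},"grip":{"type":"number"}},"required":["offset","delta_rot"]}

```bash
ls; mkdir -p pics; python3 - <<'E'
from plant import get_obs, optics, finder
import cv2,numpy as np
print(get_obs())
ims=[]
for c in ["side","top"]:
    im=optics.capture(c); cv2.imwrite(f"pics/{c}0.png",im[:,:,::-1])
    K=optics.get_calibration(c); print(c,K["fx"],K["fy"],K["cx"],K["cy"],np.round(K["world_from_camera"],4).tolist())
    for t in ["tin_b_mid","tin_b","bin","divider_tab","mug"]:
        print(t,[(np.round(r["uv"],1).tolist(),round(r["confidence"],2)) for r in finder.pinpoint(t,c)])
    print([(np.round(r["box"]).tolist(),round(r["confidence"],2)) for r in finder.boxes_of("tin_b",c)])
E
```

```text
pics
{'time': 0.0, 'joint_positions': array([-1.30602240e+00,  3.42701199e-01,  1.52501936e+00,  3.41892178e-05,
        1.27542739e+00, -1.45994804e-01]), 'dq': array([-1.02336769e-03,  1.67374860e-03, -4.85497389e-05,  3.00064720e-04,
        1.12846992e-03, -7.87420969e-04]), 'tau': array([ 3.32821604e-03, -4.31235659e+01, -2.44217205e+01,  7.20569585e-02,
        5.59404760e-02, -1.03205975e-04]), 'tool_pos': array([ 209.56241681, -480.90716103,  226.05533265]), 'tcp_rot': array([-3.14005865e+00, -2.58605384e-04,  4.10758558e-01]), 'contact_force': array([-0.45455647,  0.59672219,  0.89949699]), 'moment': array([ 0.01932694, -0.01274847, -0.05983938]), 'finger_force': 0.0, 'grip_width': 91.85200745483706}
side 402.63626969263396 402.63626969263396 283.81471178580335 212.36554412702534 [[-0.8446, -0.2615, 0.4672, 90.8459], [-0.5354, 0.3972, -0.7454, 771.6506], [0.0094, -0.8797, -0.4755, 559.6587], [0.0, 0.0, 0.0, 1.0]]
tin_b_mid [([308.4, 233.6], 0.83)]
tin_b [([270.9, 233.8], 0.85), ([309.5, 254.7], 0.8), ([268.8, 289.2], 0.79)]
bin [([320.2, 211.3], 0.64), ([308.1, 256.2], 0.4)]
divider_tab [([371.3, 190.5], 0.68)]
mug [([355.0, 249.0], 0.75)]
[([260.0, 278.0, 303.0, 326.0], 0.78), ([259.0, 230.0, 282.0, 265.0], 0.69), ([299.0, 216.0, 320.0, 258.0], 0.59), ([286.0, 169.0, 306.0, 186.0], 0.58)]
top 382.97987184865815 382.97987184865815 280.2626026616256 207.88971359756528 [[-0.0144, -0.9904, 0.1375, 417.1324], [-0.9999, 0.0142, -0.003, 49.7175], [0.001, -0.1375, -0.9905, 930.2344], [0.0, 0.0, 0.0, 1.0]]
tin_b_mid [([281.5, 236.9], 0.89), ([259.7, 204.0], 0.16)]
tin_b [([375.3, 163.4], 0.93), ([278.6, 236.6], 0.82), ([276.3, 188.9], 0.73)]
bin [([366.8, 207.6], 0.81), ([195.0, 256.0], 0.46)]
divider_tab [([368.4, 263.1], 0.64)]
mug [([313.5, 272.3], 0.89)]
[([366.0, 141.0, 399.0, 170.0], 0.95), ([237.0, 183.0, 284.0, 225.0], 0.91), ([177.0, 230.0, 219.0, 282.0], 0.74), ([264.0, 220.0, 297.0, 247.0], 0.73)]
```

```bash
python3 - <<'E'
import cv2
a=cv2.imread("pics/top0.png")[110:320,150:430]; cv2.imwrite("pics/topc.png",cv2.resize(a,(800,600),interpolation=cv2.INTER_CUBIC))
a=cv2.imread("pics/side0.png")[150:340,230:470]; cv2.imwrite("pics/sidec.png",cv2.resize(a,(758,600),interpolation=cv2.INTER_CUBIC))
E
```

```text
(no output)
```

View pics/topc.png

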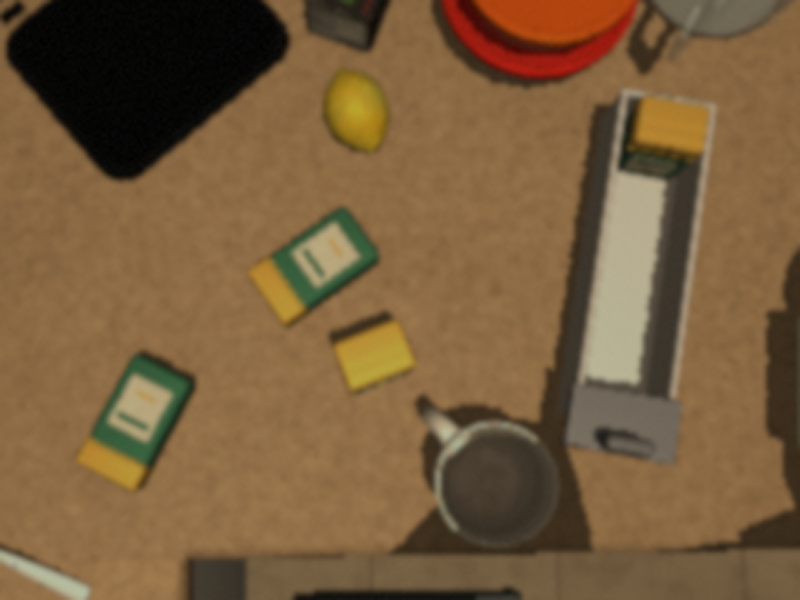

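View pics/sidec.png

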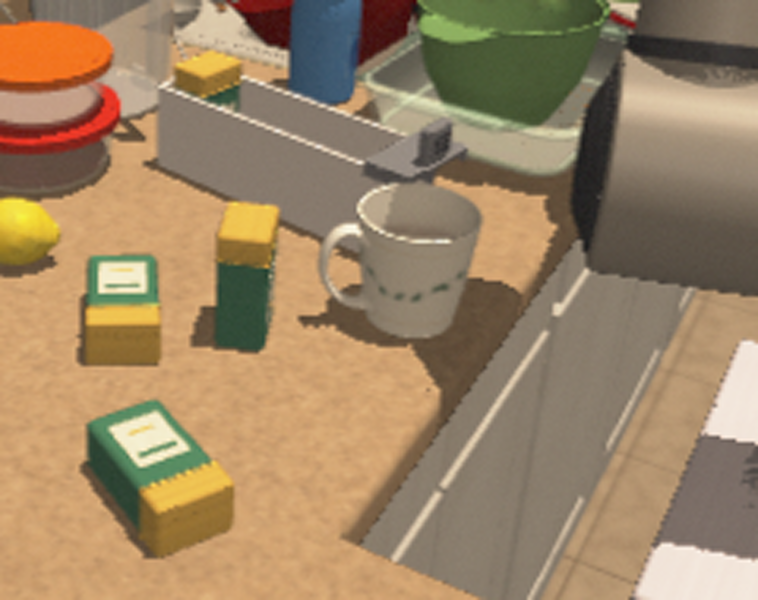

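The top view shows tin_b standing at about (280,234), lying tins at (260,203) and (198,257) with their lids toward the robot, tin_a at the far end of the bin, and the mug at (321,278). The side view agrees. Next I fit poses to the silhouettes.

```bash
cat > h.py <<'E'
import numpy as np,cv2
from scipy.optimize import minimize
from scipy.spatial.transform import Rotation as R
from plant import get_obs, optics, finder
def proj(P,K):
    T=np.linalg.inv(K["world_from_camera"]); p=np.c_[P,np.ones(len(P))]@T.T
    return np.c_[K["fx"]*p[:,0]/p[:,2]+K["cx"],K["fy"]*p[:,1]/p[:,2]+K["cy"]]
def ray(uv,K,z):
    M=K["world_from_camera"]; d=M[:3,:3]@[(uv[0]-K["cx"])/K["fx"],(uv[1]-K["cy"])/K["fy"],1]; o=M[:3,3]
    return o+d*(z-o[2])/d[2]
def box(x,y,yaw,a,b,h,z0=0):
    c,s=np.cos(yaw),np.sin(yaw)
    return np.array([[x+c*i*a/2-s*j*b/2,y+s*i*a/2+c*j*b/2,z] for i in(-1,1) for j in(-1,1) for z in(z0,z0+h)])
def fit(regs,x0,a,b,h,z0=0):
    """regs: list of (mask,K); fits x,y,yaw by IoU"""
    def cost(v):
        t=0
        for m,K in regs:
            q=cv2.convexHull(proj(box(v[0],v[1],v[2],a,b,h,z0),K).astype(np.float32))
            im=np.zeros((1680,2240),np.uint8); cv2.fillConvexPoly(im,np.round((q+.5)*4*16-8).astype(np.int32),1,shift=4)
            M=cv2.resize(m.astype(np.uint8),(2240,1680),interpolation=cv2.INTER_NEAREST)
            t+=1-(im&M).sum()/(im|M).sum()
        return t/len(regs)
    best=min((minimize(cost,[x0[0],x0[1],w],method="Nelder-Mead",options=dict(initial_simplex=np.array([[x0[0],x0[1],w],[x0[0]+15,x0[1],w],[x0[0],x0[1]+15,w],[x0[0],x0[1],w+.3]]),maxiter=80)) for w in x0[2]),key=lambda r:r.fun)
    return best.x,best.fun
E
cat > m1.py <<'E'
from h import *
rg={}
for c in["top","side"]:
    optics.capture(c); K=optics.get_calibration(c); rg[c]=[(r["region"],K,r["box"]) for r in finder.silhouettes("tin_b",c) if r["confidence"]>.4]
    rg[c+"bin"]=finder.silhouettes("bin",c)
K=optics.get_calibration("top")
def near(c,P):
    K=optics.get_calibration(c); p=proj(np.array([P]),K)[0]
    l=sorted(rg[c],key=lambda r:np.hypot(*(np.array([r[2][0]+r[2][2],r[2][1]+r[2][3]])/2-p))); return l[0][:2]
for n,uv,z,a,b,h,yaws in[("b",(281,237),50,40,56,100,[0,.3,-.3]),("c",(260,203),20,100,56,40,[2.2,2.5]),("d",(198,257),20,100,56,40,[2.6,2.9])]:
    P=ray(uv,K,z)
    for cs in(["top"],["top","side"]):
        print(n,cs,fit([near(c,P) for c in cs],[P[0],P[1],yaws],a,b,h))
f=lambda u,v:(150+u/2.857-.5+.175,110+v/2.857-.325)
for nm,p,z in[("rimFL",(622,91),85),("rimFR",(716,104),85),("rimNR",(675,398),85),("rimNL",(578,385),85),("sadNL",(567,443),92),("sadNR",(672,461),92),("tinaFL",(638,96),105),("tinaFR",(712,103),105),("tinaNR",(703,157),105),("tinaNL",(632,148),105)]:
    print(nm,np.round(ray(f(*p),K,z),1))
for t in["divider_tab","mug"]:
    for r in finder.pinpoint(t,"top"): print(t,r["confidence"],ray(r["uv"],K,124 if t!="mug" else 0))
m=max(finder.silhouettes("mug","top"),key=lambda r:r["confidence"]);print(m["box"])
E
python3 m1.py
```

```text
b ['top'] (array([4.76637331e+02, 4.71090491e+01, 3.71647603e-01]), np.float64(0.10490753911806538))
b ['top', 'side'] (array([4.77710144e+02, 4.72818318e+01, 4.05326463e-01]), np.float64(0.10022676391231361))
c ['top'] (array([556.4863264 ,  95.48959564,   2.18382632]), np.float64(0.04602557602388602))
c ['top', 'side'] (array([557.33219504,  95.61526848,   2.17553034]), np.float64(0.08459922227897593))
d ['top'] (array([430.66487847, 241.47133193,   2.6596866 ]), np.float64(0.1070242788960365))
d ['top', 'side'] (array([431.25401637, 241.7855084 ,   2.59802408]), np.float64(0.1144192662356871))
rimFL [ 684.6 -154.    85. ]
rimFR [ 672.8 -228.5   85. ]
rimNR [ 440.  -183.6   85. ]
rimNL [ 451.1 -109.4   85. ]
sadNL [407.1 -98.   92. ]
sadNR [ 392.5 -176.9   92. ]
tinaFL [ 674.1 -161.5  105. ]
tinaFR [ 667.6 -218.9  105. ]
tinaNR [ 624.6 -209.4  105. ]
tinaNL [ 632.5 -154.8  105. ]
divider_tab 0.74 [ 409.3524189  -140.29473367  124.        ]
mug 0.85 [383.96530982 -39.44262649   0.        ]
[296.5, 251.6, 346.8, 304.1]
```

```bash
cat > p.py <<'E'
from h import *
def down(yaw): return R.from_euler("xyz",[np.pi,0,yaw])
def plan(wps,start=None):
    """wps: list of (pos,Rot). prints one call (shift/120, turn/360deg, min rows) per step <=120mm/axis"""
    if start is None:
        o=get_obs(); start=(o["tool_pos"],R.from_euler("xyz",o["tcp_rot"])); print("now",np.round(o["tool_pos"],1),np.round(o["tcp_rot"],3))
    p,r=np.array(start[0],float),start[1]
    for P,Q in wps:
        P=np.array(P,float)
        while True:
            d=r.inv().apply(P-p); w=(r.inv()*Q).as_rotvec()
            k=min(1,118/max(1e-9,np.abs(d).max()))
            o=np.round(d*k/120,3); t=np.round(w*k/(2*np.pi),3)
            n=max(np.linalg.norm(o*120)/62.5,np.linalg.norm(t)*360/10.7)
            print("off",o.tolist(),"rot",t.tolist(),"rows>=",round(n,1))
            p=p+r.apply(o*120); r=r*R.from_rotvec(t*2*np.pi)
            if k==1: break
        print("  ->",np.round(p,1))
    return p,r
E
python3 - <<'E'
from p import *
y=1.94; off=6*np.array([np.cos(y),np.sin(y)])
b=np.array([477,47.2])+off
K=optics.get_calibration("wrist");print(np.round(K["world_from_camera"],2).tolist())
plan([([*b,230],down(y))])
E
```

```text
[[0.4, -0.87, -0.28, 287.84], [-0.92, -0.38, -0.12, -448.94], [-0.0, 0.31, -0.95, 385.68], [0.0, 0.0, 0.0, 1.0]]
now [ 209.7 -481.3  226.7] [3.141 0.    0.411]
off [0.983, -0.827, -0.007] rot [0.0, 0.0, -0.063] rows>= 2.5
off [0.983, -0.308, -0.006] rot [0.0, 0.0, -0.05] rows>= 2.0
off [0.983, 0.011, -0.005] rot [0.0, 0.0, -0.048] rows>= 1.9
off [0.983, 0.318, -0.006] rot [0.0, 0.0, -0.051] rows>= 2.0
off [0.515, 0.377, -0.003] rot [0.0, 0.0, -0.031] rows>= 1.2
  -> [474.8  52.8 229.9]
```

Request:
{"name": "send_rows", "arguments": {"offset": [[0.5,-0.41,0],[0.983,-0.827,-0.007],[0.983,-0.827,-0.007]], "delta_rot": [[0,0,-0.03],[0,0,-0.063],[0,0,-0.063]], "grip": 0.62}}

```text
time: 1.52
tool_pos: [278.9, -340.7, 227.7]
tcp_rot: [-3.141, -0.0, 0.811]
contact_force: [-0.6, -1.0, -0.7]
grip_width: 66.4
finger_force: 0.0
```

Request:
{"name": "send_rows", "arguments": {"offset": [[0.5,-0.15,0],[0.983,-0.308,-0.006],[0.983,-0.308,-0.006]], "delta_rot": [[0,0,-0.025],[0,0,-0.05],[0,0,-0.05]]}}

```text
time: 1.9
tool_pos: [334.3, -229.2, 228.6]
tcp_rot: [3.141, -0.001, 1.128]
contact_force: [-0.8, 0.6, -0.4]
grip_width: 57.0
finger_force: 0.0
```

Request:
{"name": "send_rows", "arguments": {"offset": [[0.5,0,0],[0.983,0.011,-0.005],[0.983,0.011,-0.005]], "delta_rot": [[0,0,-0.024],[0,0,-0.048],[0,0,-0.048]]}}

```text
time: 2.28
tool_pos: [386.7, -124.7, 229.0]
tcp_rot: [3.141, -0.0, 1.428]
contact_force: [0.1, -0.7, -0.2]
grip_width: 56.5
finger_force: 0.0
```

Request:
{"name": "send_rows", "arguments": {"offset": [[0.5,0.16,0],[0.983,0.318,-0.006],[0.983,0.318,-0.006]], "delta_rot": [[0,0,-0.025],[0,0,-0.051],[0,0,-0.051]]}}

```text
time: 2.65
tool_pos: [442.0, -14.3, 229.5]
tcp_rot: [3.141, 0.0, 1.747]
contact_force: [-0.3, -0.9, -0.4]
grip_width: 57.2
finger_force: 0.0
```

Request:
{"name": "send_rows", "arguments": {"offset": [[0.25,0.19,0],[0.515,0.377,-0.003],[0.515,0.377,-0.003],[0.515,0.377,-0.003]], "delta_rot": [[0,0,-0.015],[0,0,-0.031],[0,0,-0.031],[0,0,-0.031]]}}

```text
time: 3.15
tool_pos: [474.6, 50.9, 229.7]
tcp_rot: [-3.141, 0.001, 1.934]
contact_force: [0.5, -0.6, 0.8]
grip_width: 56.8
finger_force: 0.0
```

```bash
python3 - <<'E'
from p import *
o=get_obs();print(o["time"],np.round(o["tool_pos"],1),np.round(o["tcp_rot"],3),o["grip_width"],np.round(o["joint_positions"],2))
im=optics.capture("wrist");K=optics.get_calibration("wrist")
cv2.imwrite("pics/w1.png",cv2.resize(im[:,:,::-1],(800,600)))
for r in finder.silhouettes("tin_b","wrist"): print(r["confidence"],r["box"])
for r in finder.pinpoint("tin_b_mid","wrist"): print(r["confidence"],ray(r["uv"],K,50),r["uv"])
K2={k:K[k] for k in K}
np.set_printoptions(suppress=True,precision=1)
print(proj(box(477,47.2,.38,40,56,100),K)[1::2])
print("tip",proj(np.array([[*get_obs()["tool_pos"]]]),K))
E
```

```text
3.15 [474.6  50.9 229.7] [-3.141e+00  1.000e-03  1.934e+00] 56.79970464348667 [-0.05  0.25  1.64 -0.    1.25 -0.42]
0.67 [327.6, 111.4, 398.1, 216.3]
0.64 [286.4, 1.1, 354.3, 33.8]
0.58 [253.7, 155.5, 298.7, 231.1]
[[255.6 228.3]
 [253.2 167.5]
 [299.6 227.5]
 [299.8 166.7]]
tip [[275.1 261.7]]
```

View pics/w1.png

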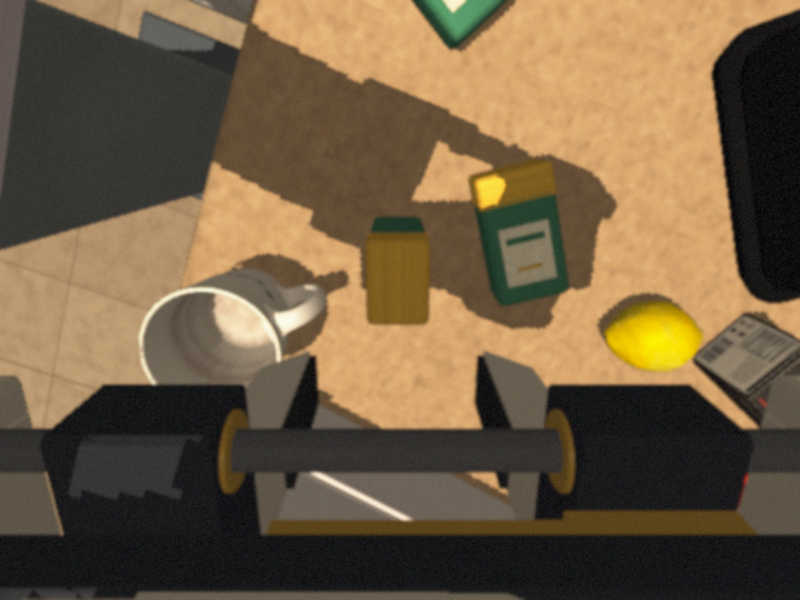

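The lid sits at (278,195), within 2 px of the prediction and squared to the fingers. The mug's handle tip at (227,210) is near where the left finger will go, so I check that clearance.

```bash
python3 - <<'E'
from p import *
K=optics.get_calibration("wrist");o=get_obs();r=R.from_euler("xyz",o["tcp_rot"])
for uv in[(227,208),(222,203),(226,220)]:
  for z in(40,60,75): print(uv,z,np.round(r.inv().apply(ray(uv,K,z)-o["tool_pos"]),1))
print("b",np.round(r.inv().apply([477.5,48,72]-o["tool_pos"]),1), "lidpix",np.round(r.inv().apply(ray((278.5,195),K,100)-o["tool_pos"]),1))
plan([([*(o["tool_pos"][:2]),72],down(1.94))])
E
```

```text
(227, 208) 40 [-33.  -52.9 190. ]
(227, 208) 60 [-26.4 -49.8 170. ]
(227, 208) 75 [-21.5 -47.4 155. ]
(222, 203) 40 [-27.3 -58.  190. ]
(222, 203) 60 [-21.1 -54.6 170. ]
(222, 203) 75 [-16.4 -52.  155. ]
(226, 220) 40 [-46.7 -54.6 190. ]
(226, 220) 60 [-39.4 -51.4 170. ]
(226, 220) 75 [-33.8 -49.  155. ]
b [ -4.    1.6 158. ] lidpix [ -1.2   2.4 130. ]
now [474.6  51.3 230. ] [-3.141  0.     1.935]
off [0.0, 0.0, 0.983] rot [-0.0, 0.0, -0.001] rows>= 1.9
off [0.001, 0.0, 0.333] rot [-0.0, 0.0, 0.0] rows>= 0.6
  -> [474.5  51.3  72.1]
```

Request:
{"name": "send_rows", "arguments": {"offset": [[0.02,0.01,0.4],[0.033,0.018,0.8],[0.033,0.018,0.983],[0.033,0.018,0.983]], "delta_rot": [[0,0,0],[0,0,0],[0,0,0],[0,0,0]]}}

```text
time: 3.8
tool_pos: [474.2, 56.5, 110.8]
tcp_rot: [-3.138, -0.001, 1.936]
contact_force: [1.0, 0.1, -1.3]
grip_width: 57.2
finger_force: 0.0
```

Request:
{"name": "send_rows", "arguments": {"offset": [[0,0,0.15],[0,0,0.33],[0,0,0.33]], "delta_rot": [[0,0,0],[0,0,0],[0,0,0]]}}

```text
time: 4.18
tool_pos: [475.3, 56.8, 72.7]
tcp_rot: [-3.141, -0.0, 1.937]
contact_force: [-0.5, -0.3, 1.0]
grip_width: 56.8
finger_force: 0.0
```

Request:
{"name": "send_rows", "arguments": {"offset": [[0,0,0],[0,0,0],[0,0,0],[0,0,0]], "delta_rot": [[0,0,0],[0,0,0],[0,0,0],[0,0,0]], "grip": 0.3}}

```text
time: 4.68
tool_pos: [476.0, 57.3, 73.4]
tcp_rot: [3.14, 0.001, 1.938]
contact_force: [-1.6, -0.3, 6.6]
grip_width: 40.2
finger_force: 29.8
```

```bash
python3 - <<'E'
from p import *
o=get_obs();p=o["tool_pos"]
plan([([p[0],p[1],190],down(1.938)),([586.5,-167.4,190],down(1.38))])
E
```

```text
now [476.   57.3  73.4] [3.140e+00 1.000e-03 1.938e+00]
off [-0.001, 0.002, -0.972] rot [0.0, 0.0, -0.0] rows>= 1.9
  -> [476.1  57.3 190. ]
off [-0.983, 0.089, 0.001] rot [0.0, 0.0, 0.042] rows>= 1.9
off [-0.983, 0.363, 0.001] rot [0.0, 0.0, 0.045] rows>= 2.0
off [-0.041, 0.03, 0.0] rot [0.0, -0.0, 0.002] rows>= 0.1
  -> [ 586.5 -167.4  190. ]
```

Request:
{"name": "send_rows", "arguments": {"offset": [[0,0,-0.1],[0,0,-0.4],[0,0,-0.8],[0,0,-0.972]], "delta_rot": [[0,0,0],[0,0,0],[0,0,0],[0,0,0]]}}

```text
time: 5.18
tool_pos: [476.3, 57.3, 192.3]
tcp_rot: [3.138, 0.002, 1.938]
contact_force: [-0.2, 0.3, -0.9]
grip_width: 40.1
finger_force: 29.7
```

Request:
{"name": "send_rows", "arguments": {"offset": [[-0.2,0.02,0],[-0.5,0.045,0],[-0.8,0.07,0],[-0.983,0.089,0]], "delta_rot": [[0,0,0.01],[0,0,0.021],[0,0,0.033],[0,0,0.042]]}}

```text
time: 5.68
tool_pos: [528.1, -50.3, 189.4]
tcp_rot: [3.141, 0.0, 1.67]
contact_force: [0.6, 0.7, -1.1]
grip_width: 40.0
finger_force: 29.7
```

Request:
{"name": "send_rows", "arguments": {"offset": [[-0.35,0.12,0],[-0.7,0.26,0],[-0.95,0.36,0],[-1.0,0.38,0],[-1.0,0.38,0]], "delta_rot": [[0,0,0.015],[0,0,0.031],[0,0,0.044],[0,0,0.047],[0,0,0.047]]}}

```text
time: 6.3
tool_pos: [585.0, -163.2, 188.8]
tcp_rot: [-3.141, -0.001, 1.379]
contact_force: [0.2, 0.4, -2.1]
grip_width: 40.3
finger_force: 29.7
```

```bash
python3 - <<'E'
from p import *
o=get_obs();print(o["time"],np.round(o["tool_pos"],1),np.round(o["tcp_rot"],3),o["grip_width"])
im=optics.capture("wrist");K=optics.get_calibration("wrist")
a=np.array([673.8,-190.3]);e=np.array([np.cos(-.19),np.sin(-.19)]);n=np.array([-e[1],e[0]])
im=im[:,:,::-1].copy()
L=lambda P,c:cv2.polylines(im,[np.round(proj(np.array(P),K)*8).astype(int).reshape(-1,1,2)],True,c,1,cv2.LINE_AA,3)
L([[*(a+e*i+n*j),85] for i,j in((0,33),(0,-33),(-250,-33),(-250,33))],(0,0,255))
t=a-90*e; z=118
L([[*(t+e*i+n*j),z] for i,j in((20,28),(20,-28),(-20,-28),(-20,28))],(255,0,0))
cv2.imwrite("pics/w2.png",cv2.resize(im,(800,600)))
im=optics.capture("top");cv2.imwrite("pics/t2.png",cv2.resize(im[110:320,260:540,::-1],(800,600),interpolation=cv2.INTER_CUBIC))
E
```

```text
6.3 [ 585.  -163.2  188.8] [-3.141e+00 -1.000e-03  1.379e+00] 40.283018208333786
```

View pics/w2.png

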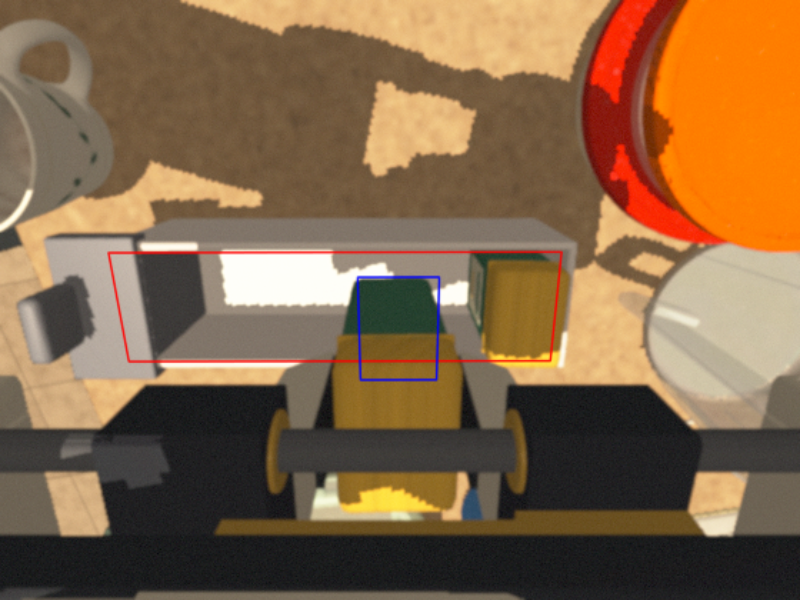

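The red inner-rim overlay matches the bin to about 2 mm. The tin's bottom front edge is at row 280 against a target of 277, so it needs about +1.5 mm toward the mug-side wall.

```bash
python3 - <<'E'
from p import *
plan([([585.3,-161.8,150],down(1.38)),([585.3,-161.8,77],down(1.38))])
E
```

```text
now [ 584.9 -162.5  189.1] [-3.141 -0.     1.38 ]
off [0.006, 0.002, 0.326] rot [-0.0, -0.0, -0.0] rows>= 0.6
  -> [ 585.3 -161.9  150. ]
off [0.0, 0.001, 0.608] rot [-0.0, -0.0, -0.0] rows>= 1.2
  -> [ 585.4 -161.8   77. ]
```

Request:
{"name": "send_rows", "arguments": {"offset": [[0.006,0.002,0.15],[0.006,0.002,0.33],[0.006,0.002,0.5],[0.006,0.002,0.66],[0.006,0.002,0.8],[0.006,0.002,0.87],[0.006,0.002,0.87]], "delta_rot": [[0,0,0],[0,0,0],[0,0,0],[0,0,0],[0,0,0],[0,0,0],[0,0,0]]}}

```text
time: 7.28
tool_pos: [585.5, -162.7, 84.3]
tcp_rot: [-3.141, -0.0, 1.379]
contact_force: [-0.1, -0.0, -1.3]
grip_width: 40.5
finger_force: 29.7
```

Request:
{"name": "send_rows", "arguments": {"offset": [[0,0,0.02],[0,0,0.04],[0,0,0.05],[0,0,0.05]], "delta_rot": [[0,0,0],[0,0,0],[0,0,0],[0,0,0]]}}

```text
time: 7.78
tool_pos: [585.7, -163.1, 78.7]
tcp_rot: [3.141, 0.0, 1.378]
contact_force: [0.2, 0.5, -1.8]
grip_width: 40.5
finger_force: 29.7
```

Request:
{"name": "send_rows", "arguments": {"offset": [[0,0,0.008],[0,0,0.012],[0,0,0.012]], "delta_rot": [[0,0,0],[0,0,0],[0,0,0]]}}

```text
time: 8.15
tool_pos: [585.9, -163.0, 78.5]
tcp_rot: [3.141, 0.0, 1.379]
contact_force: [-1.8, 2.2, 6.8]
grip_width: 40.0
finger_force: 29.8
```

Request:
{"name": "send_rows", "arguments": {"offset": [[0,0,-0.005],[0,0,-0.01],[0,0,-0.01]], "delta_rot": [[0,0,0],[0,0,0],[0,0,0]], "grip": 0.5}}

```text
time: 8.52
tool_pos: [585.8, -163.1, 78.4]
tcp_rot: [3.141, 0.0, 1.378]
contact_force: [0.1, -0.4, 0.2]
grip_width: 45.8
finger_force: 0.0
```

Request:
{"name": "send_rows", "arguments": {"offset": [[0,0,-0.06],[0,0,-0.2],[0,0,-0.5],[0,0,-0.9],[0,0,-1]], "delta_rot": [[0,0,0],[0,0,0],[0,0,0],[0,0,0],[0,0,0]]}}

```text
time: 9.15
tool_pos: [587.4, -163.7, 203.4]
tcp_rot: [3.134, 0.002, 1.378]
contact_force: [-0.2, 0.4, -0.4]
grip_width: 46.1
finger_force: 0.0
```

```bash
cat >> p.py <<'E'
U=2.18
def tilt(a,yaw=U): return down(yaw)*R.from_rotvec([0,np.radians(a),0])
def lie(a,s=28,z=27,back=0,c=(557,95.5)):
    r=tilt(a); g=np.array([c[0]+s*np.cos(U),c[1]+s*np.sin(U),z]); return g+r.apply([0,0,19-back]),r
E
python3 - <<'E'
from p import *
print(get_obs()["grip_width"],get_obs()["time"])
plan([lie(-35,back=90)])
E
```

```text
46.12035904705422 9.15
now [ 587.4 -163.7  203.4] [3.134e+00 2.000e-03 1.378e+00]
off [0.983, -0.43, 0.387] rot [-0.015, -0.036, -0.049] rows>= 2.2
off [0.983, -0.109, 0.104] rot [-0.013, -0.032, -0.043] rows>= 1.9
off [0.72, 0.117, -0.069] rot [-0.01, -0.023, -0.032] rows>= 1.4
  -> [517.6 151.9  85.1]
```

```bash
python3 - <<'E'
from p import *
P,r=lie(-35,back=90)
plan([(P+[0,0,60],r)])
E
```

```text
now [ 587.4 -163.7  203.4] [3.134e+00 2.000e-03 1.378e+00]
off [0.983, -0.428, 0.188] rot [-0.015, -0.036, -0.049] rows>= 2.1
off [0.983, -0.102, -0.067] rot [-0.014, -0.033, -0.045] rows>= 1.9
off [0.621, 0.124, -0.176] rot [-0.009, -0.022, -0.03] rows>= 1.3
  -> [517.7 151.9 145.2]
```

Request:
{"name": "send_rows", "arguments": {"offset": [[0.33,-0.14,0.06],[0.7,-0.31,0.13],[0.983,-0.428,0.188],[0.983,-0.428,0.188]], "delta_rot": [[-0.005,-0.012,-0.016],[-0.01,-0.025,-0.033],[-0.015,-0.036,-0.049],[-0.015,-0.036,-0.049]], "grip": 0.85}}

```text
time: 9.65
tool_pos: [556.3, -34.0, 175.3]
tcp_rot: [3.085, 0.237, 1.687]
contact_force: [-0.0, -0.2, 0.1]
grip_width: 76.9
finger_force: 0.0
```

Request:
{"name": "send_rows", "arguments": {"offset": [[0.33,-0.03,-0.02],[0.7,-0.07,-0.05],[0.983,-0.102,-0.067],[0.983,-0.102,-0.067]], "delta_rot": [[-0.005,-0.011,-0.015],[-0.01,-0.023,-0.031],[-0.014,-0.033,-0.045],[-0.014,-0.033,-0.045]]}}

```text
time: 10.15
tool_pos: [531.8, 78.5, 154.6]
tcp_rot: [3.095, 0.46, 1.973]
contact_force: [-0.3, 0.1, -0.2]
grip_width: 78.3
finger_force: 0.0
```

Request:
{"name": "send_rows", "arguments": {"offset": [[0.3,0.06,-0.08],[0.621,0.124,-0.176],[0.621,0.124,-0.176],[0.621,0.124,-0.176]], "delta_rot": [[-0.005,-0.011,-0.015],[-0.009,-0.022,-0.03],[-0.009,-0.022,-0.03],[-0.009,-0.022,-0.03]]}}

```text
time: 10.65
tool_pos: [516.5, 151.5, 142.0]
tcp_rot: [-3.138, 0.603, 2.18]
contact_force: [-0.3, -0.0, 0.3]
grip_width: 78.4
finger_force: 0.0
```

```bash
python3 - <<'E'
from p import *
o=get_obs();print(o["time"],np.round(o["tool_pos"],1),np.round(o["joint_positions"],2),o["grip_width"])
Kt=optics.get_calibration("top")
im=optics.capture("wrist");K=optics.get_calibration("wrist")
S=finder.silhouettes("tin_c","wrist")
for r in S:
    print(r["confidence"],r["box"])
    if r["confidence"]>.4: print(fit([(r["region"],K)],[557,95.5,[2.18]],100,56,40))
im=im[:,:,::-1].copy()
q=proj(box(557,95.5,2.18,100,56,40),K)
cv2.polylines(im,[cv2.convexHull(np.round(q).astype(np.int32))],True,(0,0,255),1)
cv2.imwrite("pics/w3.png",cv2.resize(im,(800,600)))
plan([lie(-35)])
E
```

```text
10.65 [516.5 151.5 142. ] [ 0.48  0.48  1.75 -0.75  0.98  0.32] 78.35957110383336
0.93 [170.2, 333.9, 201.2, 357.1]
(array([557.  ,  95.5 ,   2.18]), np.float64(1.0))
0.81 [218.7, 1.1, 298.3, 28.3]
(array([557.  ,  95.5 ,   2.18]), np.float64(1.0))
0.59 [245.4, 121.1, 315.1, 226.9]
(array([560.13890637,  93.00236859,   2.18060935]), np.float64(0.06413049929205494))
0.55 [195.7, 332.7, 244.7, 365.8]
(array([557.  ,  95.5 ,   2.18]), np.float64(1.0))
now [516.6 151.  142.2] [-3.138  0.604  2.179]
off [0.228, 0.013, 0.983] rot [-0.0, -0.001, -0.0] rows>= 1.9
off [0.038, 0.003, 0.158] rot [-0.001, -0.0, -0.0] rows>= 0.3
  -> [547.3 109.6  11.4]
```

View pics/w3.png

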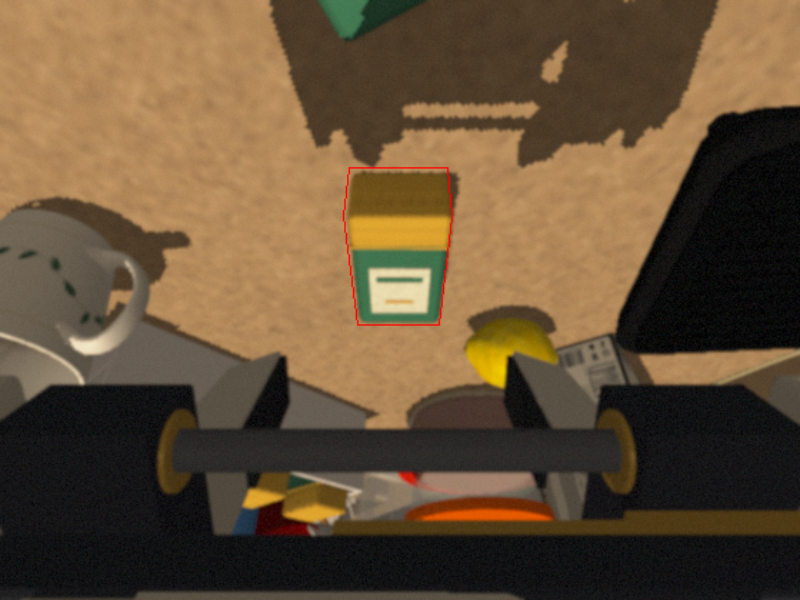

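The outline fits tin_c (rows 168–325, columns 343–452), with the fingers straddling it. I use a centre of (558.5, 94.3) and descend.

```bash
python3 - <<'E'
from p import *
plan([lie(-35,c=(558.5,94.3))])
E
```

```text
now [516.6 151.  142.2] [-3.138  0.604  2.179]
off [0.216, 0.017, 0.983] rot [-0.0, -0.001, -0.0] rows>= 1.9
off [0.037, 0.003, 0.167] rot [-0.001, -0.0, -0.0] rows>= 0.3
  -> [548.7 108.3  11.4]
```

Request:
{"name": "send_rows", "arguments": {"offset": [[0.08,0.006,0.35],[0.15,0.012,0.7],[0.216,0.017,0.983],[0.216,0.017,0.983],[0.216,0.017,0.983]], "delta_rot": [[0,0,0],[0,0,0],[0,0,0],[0,0,0],[0,0,0]]}}

```text
time: 11.38
tool_pos: [543.9, 115.8, 31.1]
tcp_rot: [-3.139, 0.604, 2.181]
contact_force: [0.7, 0.7, 1.7]
grip_width: 77.9
finger_force: 0.0
```

Request:
{"name": "send_rows", "arguments": {"offset": [[0.02,0,0.08],[0.037,0.003,0.16],[0.037,0.003,0.16]], "delta_rot": [[0,0,0],[0,0,0],[0,0,0]]}}

```text
time: 11.75
tool_pos: [547.2, 110.2, 10.9]
tcp_rot: [-3.136, 0.604, 2.185]
contact_force: [-0.7, 0.0, 0.1]
grip_width: 78.1
finger_force: 0.0
```

Request:
{"name": "send_rows", "arguments": {"offset": [[0,0,0],[0,0,0],[0,0,0],[0,0,0]], "delta_rot": [[0,0,0],[0,0,0],[0,0,0],[0,0,0]], "grip": 0.45}}

```text
time: 12.25
tool_pos: [547.5, 110.6, 11.7]
tcp_rot: [-3.137, 0.604, 2.184]
contact_force: [-1.5, 1.1, 1.6]
grip_width: 55.9
finger_force: 30.0
```

```bash
python3 - <<'E'
from p import *
o=get_obs();print(np.round(o["joint_positions"],2),o["grip_width"])
P=o["tool_pos"];r0=R.from_euler("xyz",o["tcp_rot"]); r1=r0*R.from_rotvec([0,np.pi/2,0])
g=P-r0.apply([0,0,19]); print("gp",g, "tool z",r1.apply([0,0,1]), "u",r1.as_euler("xyz"))
# tin axis frame: keep gp at fixed xy, raise
G=lambda z,r:(np.array([535,105,z])+r.apply([0,0,19]),r)
rm=r0*R.from_rotvec([0,np.pi/4,0])
plan([(P+[0,0,100],r0),G(130,rm),G(130,r1),G(85,r1)])
E
```

```text
[ 0.38  0.7   1.82 -0.98  0.73  0.55] 55.861969641991024
gp [541.39891993 119.42492139  27.33164403] tool z [-0.47356525  0.673288   -0.56781971] u [-3.13550663 -0.96692883  2.17638158]
now [547.5 110.6  11.7] [-3.137  0.604  2.184]
off [-0.473, -0.003, -0.686] rot [0.0, 0.0, 0.0] rows>= 1.6
  -> [547.5 110.6 111.7]
off [0.043, -0.113, -0.026] rot [0.0, 0.125, 0.0] rows>= 4.2
  -> [533.  107.7 111.4]
off [0.112, 0.0, -0.046] rot [-0.0, 0.125, 0.0] rows>= 4.2
  -> [526.  117.7 119.2]
off [-0.309, 0.002, 0.213] rot [-0.0, -0.0, -0.0] rows>= 0.7
  -> [526.  117.8  74.2]
```

Request:
{"name": "send_rows", "arguments": {"offset": [[-0.1,0,-0.15],[-0.26,0,-0.38],[-0.4,0,-0.58],[-0.473,-0.003,-0.686]], "delta_rot": [[0,0,0],[0,0,0],[0,0,0],[0,0,0]]}}

```text
time: 12.75
tool_pos: [547.7, 110.7, 112.7]
tcp_rot: [-3.139, 0.604, 2.183]
contact_force: [0.9, -0.3, -2.9]
grip_width: 56.2
finger_force: 30.0
```

Request:
{"name": "send_rows", "arguments": {"offset": [[0.01,-0.03,-0.005],[0.02,-0.05,-0.01],[0.03,-0.08,-0.02],[0.04,-0.1,-0.025],[0.043,-0.113,-0.026],[0.043,-0.113,-0.026]], "delta_rot": [[0,0.025,0],[0,0.05,0],[0,0.075,0],[0,0.1,0],[0,0.125,0],[0,0.125,0]]}}

```text
time: 13.5
tool_pos: [533.5, 105.3, 109.9]
tcp_rot: [-3.136, -0.182, 2.176]
contact_force: [-0.1, 0.7, -2.9]
grip_width: 55.9
finger_force: 30.0
```

Request:
{"name": "send_rows", "arguments": {"offset": [[0.022,0,-0.009],[0.045,0,-0.018],[0.067,0,-0.027],[0.09,0,-0.036],[0.112,0,-0.046],[0.112,0,-0.046]], "delta_rot": [[0,0.025,0],[0,0.05,0],[0,0.075,0],[0,0.1,0],[0,0.125,0],[0,0.125,0]]}}

```text
time: 14.25
tool_pos: [524.9, 117.4, 115.7]
tcp_rot: [-3.123, -0.967, 2.166]
contact_force: [1.1, 0.6, -2.4]
grip_width: 55.7
finger_force: 30.0
```

```bash
python3 - <<'E'
from p import *
o=get_obs();print(np.round(o["joint_positions"],2),o["grip_width"],o["finger_force"])
im=optics.capture("side")
cv2.imwrite("pics/s3.png",cv2.resize(im[100:330,180:420,::-1],(626,600),interpolation=cv2.INTER_CUBIC))
r1=tilt(55,2.18); plan([(np.array([535,105,84])+r1.apply([0,0,19]),r1)])
E
```

```text
[-0.25  0.88  1.28  0.57  1.78 -0.98] 55.70400469058241 29.961085617542267
now [525.3 117.9 117.1] [-3.127 -0.964  2.17 ]
off [-0.304, 0.008, 0.205] rot [-0.001, -0.001, -0.001] rows>= 0.7
  -> [526.1 117.8  73.1]
```

View pics/s3.png

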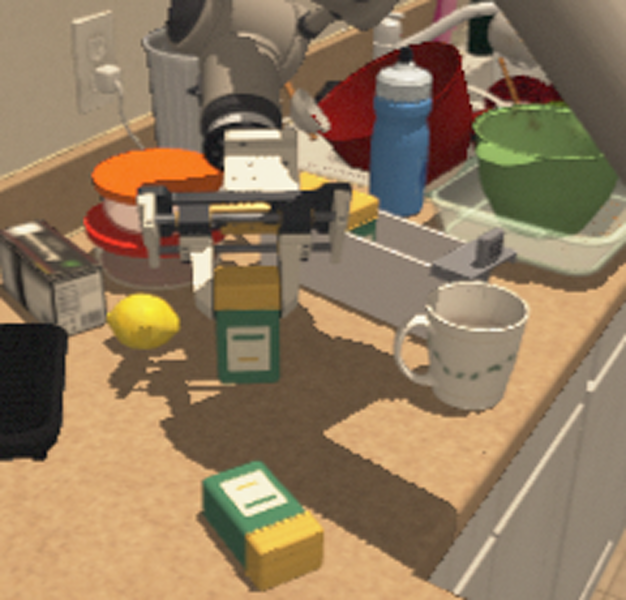

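tin_c is upright in the hand, lid up, around (247,325) in this crop. I lower it gently.

Request:
{"name": "send_rows", "arguments": {"offset": [[-0.08,0,0.05],[-0.16,0.004,0.11],[-0.24,0.006,0.16],[-0.304,0.008,0.205],[-0.304,0.008,0.205]], "delta_rot": [[0,0,0],[0,0,0],[-0.001,-0.001,-0.001],[-0.001,-0.001,-0.001],[-0.001,-0.001,-0.001]]}}

```text
time: 14.92
tool_pos: [526.5, 117.8, 74.3]
tcp_rot: [3.135, -0.962, 2.185]
contact_force: [-0.2, 1.3, -1.8]
grip_width: 56.2
finger_force: 30.0
```

Request:
{"name": "send_rows", "arguments": {"offset": [[-0.01,0,0.007],[-0.02,0,0.014],[-0.027,0,0.019],[-0.027,0,0.019]], "delta_rot": [[0,0,0],[0,0,0],[0,0,0],[0,0,0]]}}

```text
time: 15.42
tool_pos: [526.9, 117.7, 71.0]
tcp_rot: [3.133, -0.961, 2.187]
contact_force: [-0.9, 0.3, -2.3]
grip_width: 55.8
finger_force: 30.0
```

Request:
{"name": "send_rows", "arguments": {"offset": [[-0.01,0,0.007],[-0.02,0,0.014],[-0.02,0,0.014]], "delta_rot": [[0,0,0],[0,0,0],[0,0,0]]}}

```text
time: 15.8
tool_pos: [526.8, 117.8, 68.0]
tcp_rot: [3.133, -0.961, 2.187]
contact_force: [0.2, 0.5, -2.2]
grip_width: 56.1
finger_force: 30.0
```

Request:
{"name": "send_rows", "arguments": {"offset": [[-0.007,0,0.005],[-0.014,0,0.01],[-0.014,0,0.01]], "delta_rot": [[0,0,0],[0,0,0],[0,0,0]]}}

```text
time: 16.18
tool_pos: [527.0, 117.7, 67.0]
tcp_rot: [3.132, -0.961, 2.188]
contact_force: [-0.1, -2.4, 5.5]
grip_width: 55.7
finger_force: 30.0
```

Request:
{"name": "send_rows", "arguments": {"offset": [[0.004,0,-0.003],[0.004,0,-0.003],[0.004,0,-0.003],[0.004,0,-0.003]], "delta_rot": [[0,0,0],[0,0,0],[0,0,0],[0,0,0]], "grip": 0.85}}

```text
time: 16.68
tool_pos: [526.9, 117.8, 66.5]
tcp_rot: [3.133, -0.961, 2.187]
contact_force: [0.6, 1.1, 0.4]
grip_width: 78.1
finger_force: 0.0
```

Request:
{"name": "send_rows", "arguments": {"offset": [[0,0,-0.1],[0,0,-0.35],[0,0,-0.7],[0,0,-0.9],[0,0,-0.9]], "delta_rot": [[0,0,0],[0,0,0],[0,0,0],[0,0,0],[0,0,0]]}}

```text
time: 17.3
tool_pos: [578.4, 43.4, 129.3]
tcp_rot: [3.13, -0.958, 2.188]
contact_force: [0.1, 0.6, -0.9]
grip_width: 78.0
finger_force: 0.0
```

```bash
python3 - <<'E'
from p import *
o=get_obs();print(np.round(o["joint_positions"],2),o["grip_width"])
rr=tilt(55,2.188); u=np.array([np.cos(2.188),np.sin(2.188),0])
c=np.array([527,117.7,67])-rr.apply([0,0,19])+7.3*u; print("tin c",c)
K=optics.get_calibration("top");optics.capture("top")
for r in finder.silhouettes("tin_c","top"):
    b=r["box"];w=ray(((b[0]+b[2])/2,(b[1]+b[3])/2),K,50);print(r["confidence"],b,w)
    if r["confidence"]>.4 and np.hypot(*(w-c)[:2])<40: print(fit([(r["region"],K)],[c[0],c[1],[.6]],56,40,100))
c[2]=210; plan([(o["tool_pos"]+[0,0,70],tilt(25,1.6)),(c,down(.617))])
E
```

```text
[-0.33  0.96  1.03  0.55  1.94 -0.96] 77.95139117210546
tin c [531.78278369 110.96079835  77.89795229]
0.95 [177.4, 233.7, 219.3, 282.7] [426.27249207 235.344923    50.        ]
now [576.9  45.1 128.1] [ 3.134 -0.961  2.186]
off [0.476, 0.005, -0.356] rot [-0.059, -0.081, 0.072] rows>= 4.2
  -> [578.5  43.4 199.4]
off [0.557, -0.372, 0.165] rot [-0.035, -0.064, 0.154] rows>= 5.7
  -> [531.8 110.9 210. ]
```

Request:
{"name": "send_rows", "arguments": {"offset": [[0.12,0,-0.09],[0.24,0,-0.18],[0.36,0,-0.27],[0.476,0.005,-0.356],[0.476,0.005,-0.356],[0.476,0.005,-0.356]], "delta_rot": [[-0.012,-0.016,0.014],[-0.024,-0.032,0.028],[-0.036,-0.048,0.043],[-0.048,-0.065,0.058],[-0.059,-0.081,0.072],[-0.059,-0.081,0.072]], "grip": 0.65}}

```text
time: 18.15
tool_pos: [577.3, 45.3, 200.8]
tcp_rot: [-3.139, -0.438, 1.604]
contact_force: [0.5, -0.2, 0.4]
grip_width: 59.3
finger_force: 0.0
```

Request:
{"name": "send_rows", "arguments": {"offset": [[0.09,-0.06,0.03],[0.18,-0.12,0.055],[0.28,-0.18,0.08],[0.37,-0.25,0.11],[0.46,-0.31,0.14],[0.557,-0.372,0.165],[0.557,-0.372,0.165],[0.557,-0.372,0.165]], "delta_rot": [[-0.006,-0.01,0.025],[-0.012,-0.021,0.05],[-0.017,-0.032,0.075],[-0.023,-0.042,0.1],[-0.029,-0.053,0.127],[-0.035,-0.064,0.154],[-0.035,-0.064,0.154],[-0.035,-0.064,0.154]]}}

```text
time: 19.15
tool_pos: [531.9, 110.5, 209.1]
tcp_rot: [3.141, 0.002, 0.621]
contact_force: [-0.2, -0.4, 0.1]
grip_width: 59.7
finger_force: 0.0
```

```bash
python3 - <<'E'
from p import *
o=get_obs();print(o["time"],np.round(o["joint_positions"],2),o["grip_width"])
im=optics.capture("wrist")[:,:,::-1].copy();K=optics.get_calibration("wrist")
for r in finder.silhouettes("tin_c","wrist"):
    print(r["confidence"],r["box"])
q=proj(box(531.8,111,2.188,40,56,100),K)[1::2]
cv2.polylines(im,[cv2.convexHull(np.round(q).astype(np.int32))],True,(0,0,255),1)
cv2.imwrite("pics/w4.png",cv2.resize(im,(800,600)))
plan([([531.8,111,72],down(.617))])
E
```

```text
19.15 [ 0.06  0.39  1.5  -0.    1.25  1.01] 59.683260916828544
0.76 [255.8, 151.1, 300.5, 234.9]
0.75 [53.7, 141.1, 175.0, 228.4]
0.56 [523.0, 295.3, 531.9, 302.0]
now [532.  109.9 209.6] [3.141e+00 2.000e-03 6.180e-01]
off [0.005, -0.008, 0.983] rot [0.0, 0.0, 0.0] rows>= 1.9
off [0.001, -0.002, 0.163] rot [0.0, 0.0, 0.0] rows>= 0.3
  -> [531.8 111.1  72. ]
```

View pics/w4.png

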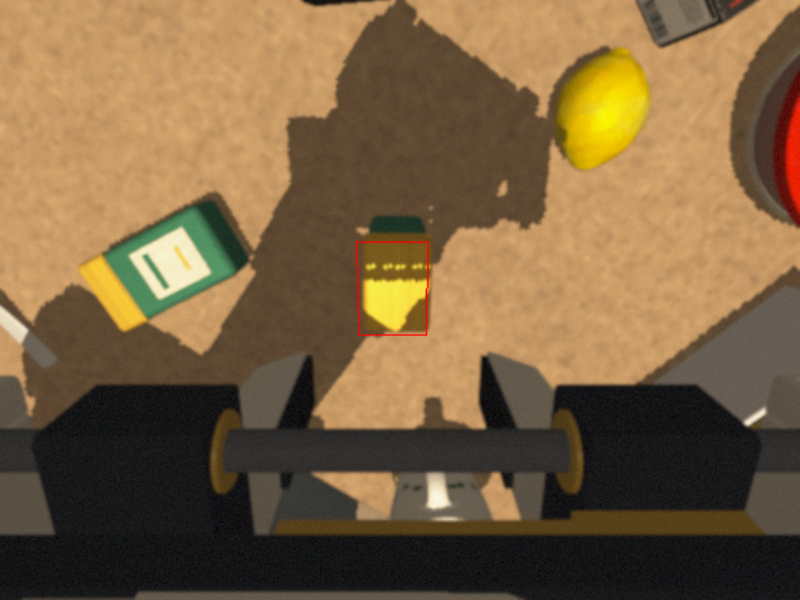

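tin_c stands upright with its lid at (395,284), matching the prediction at (393,288). Now I grasp it from above.

Request:
{"name": "send_rows", "arguments": {"offset": [[0.01,0,0.35],[0.02,0,0.7],[0.02,0,0.983],[0.02,0,0.983]], "delta_rot": [[0,0,0],[0,0,0],[0,0,0],[0,0,0]]}}

```text
time: 19.75
tool_pos: [532.4, 110.9, 90.1]
tcp_rot: [-3.141, 0.006, 0.616]
contact_force: [-0.7, -0.4, 0.5]
grip_width: 59.7
finger_force: 0.0
```

Request:
{"name": "send_rows", "arguments": {"offset": [[0,0,0.1],[0,0,0.16],[0,0,0.16]], "delta_rot": [[0,0,0],[0,0,0],[0,0,0]]}}

```text
time: 20.12
tool_pos: [534.2, 111.8, 73.3]
tcp_rot: [3.139, 0.001, 0.617]
contact_force: [-0.2, 0.3, -0.3]
grip_width: 59.7
finger_force: 0.0
```

Request:
{"name": "send_rows", "arguments": {"offset": [[0,0,0],[0,0,0],[0,0,0],[0,0,0]], "delta_rot": [[0,0,0],[0,0,0],[0,0,0],[0,0,0]], "grip": 0.3}}

```text
time: 20.62
tool_pos: [534.4, 111.9, 73.6]
tcp_rot: [3.139, -0.0, 0.617]
contact_force: [-1.6, -0.3, 3.2]
grip_width: 40.3
finger_force: 29.9
```

```bash
python3 - <<'E'
from p import *
o=get_obs();p=o["tool_pos"];r=R.from_euler("xyz",o["tcp_rot"])
print(o["time"],o["grip_width"])
e=np.array([np.cos(-.19),np.sin(-.19)]); t=np.array([673.8,-190.3])-163*e; print("t",t)
plan([([p[0],p[1],190],down(.62)),([*t,190],down(1.38))])
E
```

```text
20.625 40.30572076449173
t [ 513.73330968 -159.51600012]
now [534.4 111.9  73.6] [ 3.139 -0.     0.617]
off [0.0, 0.003, -0.97] rot [0.0, -0.0, -0.001] rows>= 1.9
  -> [534.4 111.9 190. ]
off [-0.827, 0.983, 0.003] rot [0.0, 0.0, -0.068] rows>= 2.5
off [-0.888, 0.424, 0.002] rot [0.0, 0.0, -0.052] rows>= 1.9
  -> [ 513.8 -159.6  190. ]
```

Request:
{"name": "send_rows", "arguments": {"offset": [[0,0,-0.1],[0,0,-0.4],[0,0,-0.8],[0,0,-0.97]], "delta_rot": [[0,0,0],[0,0,0],[0,0,0],[0,0,0]]}}

```text
time: 21.12
tool_pos: [535.0, 112.2, 192.9]
tcp_rot: [3.137, -0.003, 0.617]
contact_force: [0.9, -0.7, -2.6]
grip_width: 39.9
finger_force: 29.9
```

Request:
{"name": "send_rows", "arguments": {"offset": [[-0.17,0.2,0],[-0.38,0.45,0],[-0.6,0.71,0],[-0.827,0.983,0.003]], "delta_rot": [[0,0,-0.014],[0,0,-0.031],[0,0,-0.05],[0,0,-0.068]]}}

```text
time: 21.62
tool_pos: [520.9, -42.6, 190.1]
tcp_rot: [3.139, 0.002, 1.048]
contact_force: [-0.1, 0.6, -1.3]
grip_width: 39.9
finger_force: 29.9
```

Request:
{"name": "send_rows", "arguments": {"offset": [[-0.3,0.14,0],[-0.6,0.28,0],[-0.8,0.38,0],[-0.888,0.424,0.002],[-0.888,0.424,0.002],[-0.888,0.424,0.002]], "delta_rot": [[0,0,-0.018],[0,0,-0.036],[0,0,-0.048],[0,0,-0.053],[0,0,-0.053],[0,0,-0.053]]}}

```text
time: 22.38
tool_pos: [511.6, -158.6, 189.8]
tcp_rot: [3.14, 0.002, 1.376]
contact_force: [0.6, 0.7, -2.5]
grip_width: 40.0
finger_force: 29.9
```

```bash
python3 - <<'E'
from p import *
o=get_obs();print(o["time"],np.round(o["tool_pos"],1),np.round(o["tcp_rot"],3),o["grip_width"])
im=optics.capture("wrist");K=optics.get_calibration("wrist")
a=np.array([673.8,-190.3]);e=np.array([np.cos(-.19),np.sin(-.19)]);n=np.array([-e[1],e[0]])
im=im[:,:,::-1].copy()
L=lambda P,c:cv2.polylines(im,[np.round(proj(np.array(P),K)*8).astype(int).reshape(-1,1,2)],True,c,1,cv2.LINE_AA,3)
L([[*(a+e*i+n*j),85] for i,j in((0,33),(0,-33),(-250,-33),(-250,33))],(0,0,255))
t=a-163*e; z=o["tool_pos"][2]-73
L([[*(t+e*i+n*j),z] for i,j in((20,28),(20,-28),(-20,-28),(-20,28))],(255,0,0))
cv2.imwrite("pics/w5.png",cv2.resize(im,(800,600)))
E
```

```text
22.375 [ 511.6 -158.6  189.8] [3.140e+00 2.000e-03 1.376e+00] 40.0021573713996
```

View pics/w5.png

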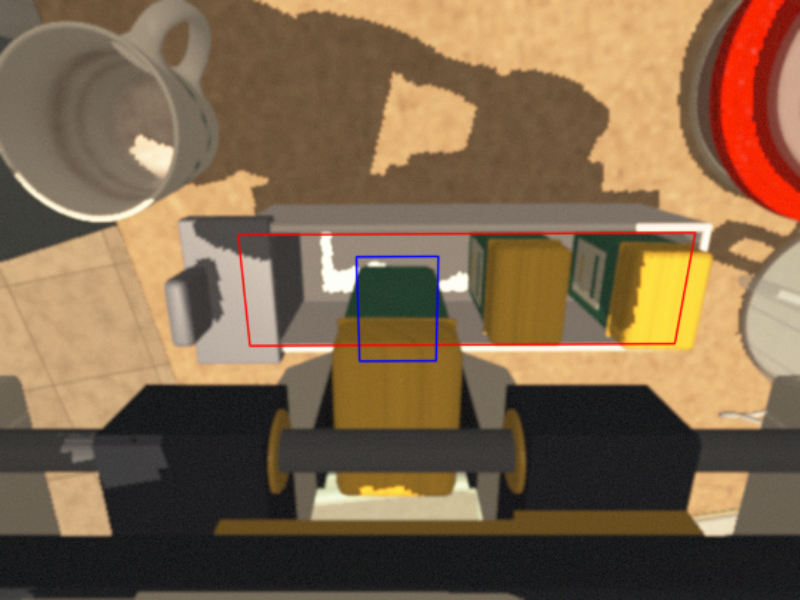

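```bash
python3 - <<'E'
from p import *
np.set_printoptions(suppress=True,precision=1)
K=optics.get_calibration("wrist");o=get_obs();s=800/560
a=np.array([673.8,-190.3]);e=np.array([np.cos(-.19),np.sin(-.19)]);n=np.array([-e[1],e[0]])
def bx(d,nn,z): return proj(np.array([[*(a-d*e+e*i+n*(j+nn)),z] for i,j in((20,28),(20,-28),(-20,-28),(-20,28))]),K)*s
print("b lid n=0\n",bx(90,0,105)); print("b lid n=3\n",bx(90,3,105))
print("a lid n=0\n",bx(20,0,105))
zt=o["tool_pos"][2]-73.5
for nn in(0,-2,-4): print("c top/bot",nn,bx(163,nn,zt+100)[[0,3,1,2]].tolist(),"\n",bx(163,nn,zt)[[0,3]])
E
python3 -c "
import cv2;im=cv2.imread('pics/w5.png')[190:520,300:740];cv2.imwrite('pics/w5c.png',cv2.resize(im,(800,600)))"
```

```text
b lid n=0
 [[578.7 249.7]
 [567.4 350.1]
 [494.1 350.4]
 [500.3 250.1]]
b lid n=3
 [[579.3 243.9]
 [568.  345. ]
 [494.4 345.4]
 [500.7 244.3]]
a lid n=0
 [[715.8 248.9]
 [695.6 349.4]
 [622.3 349.8]
 [637.4 249.4]]
c top/bot 0 [[465.37325161983534, 335.0992146724024], [329.09730018642176, 335.78403775174974], [458.8103864588421, 492.70705554205017], [337.1584826332669, 493.28342814963617]] 
 [[437.5 255.6]
 [355.7 256. ]]
c top/bot -2 [[465.11180602293786, 341.37785593975036], [329.4184261926658, 342.0581979705295], [458.60195308205164, 497.71260322210765], [337.4145088779269, 498.2856691639898]] 
 [[437.4 259.5]
 [355.8 260. ]]
c top/bot -4 [[464.85258654204597, 347.6030368161713], [329.7368185992853, 348.2789491172163], [458.3951054164121, 502.6800698956731], [337.6685877651723, 503.24986270730255]] 
 [[437.4 263.5]
 [356.  263.9]]
```

View pics/w5c.png

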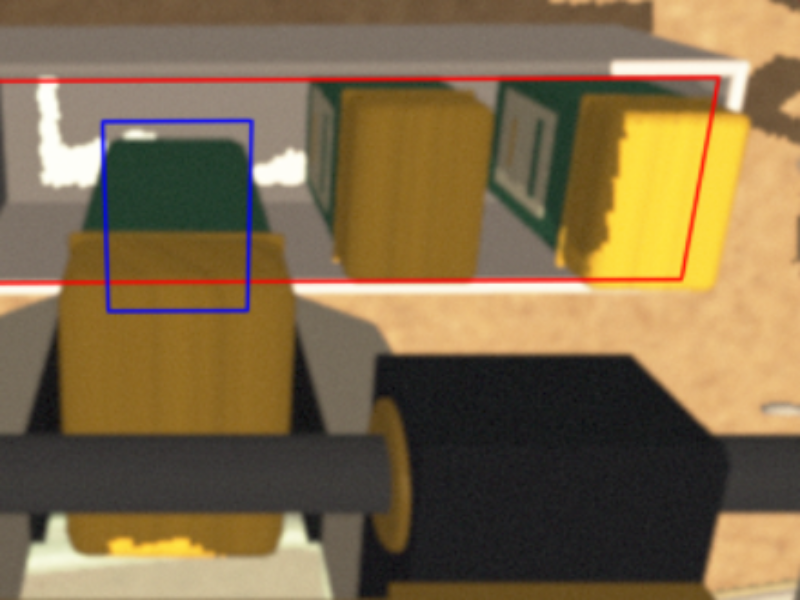

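By comparison with tin_b, whose lid sits about 4 mm toward the mug-side wall, tin_c is laterally centred within about 2 mm. I lower it straight down.

Request:
{"name": "send_rows", "arguments": {"offset": [[0,0,0.15],[0,0,0.33],[0,0,0.5],[0,0,0.66],[0,0,0.8],[0,0,0.88],[0,0,0.88]], "delta_rot": [[0,0,0],[0,0,0],[0,0,0],[0,0,0],[0,0,0],[0,0,0],[0,0,0]]}}

```text
time: 23.3
tool_pos: [511.6, -158.9, 83.7]
tcp_rot: [3.141, 0.002, 1.377]
contact_force: [0.1, 0.6, -3.1]
grip_width: 39.8
finger_force: 29.9
```

Request:
{"name": "send_rows", "arguments": {"offset": [[0,0,0.015],[0,0,0.03],[0,0,0.04],[0,0,0.04]], "delta_rot": [[0,0,0],[0,0,0],[0,0,0],[0,0,0]]}}

```text
time: 23.8
tool_pos: [511.8, -159.5, 79.3]
tcp_rot: [3.14, 0.002, 1.377]
contact_force: [-0.0, -0.3, -1.8]
grip_width: 39.7
finger_force: 29.9
```

Request:
{"name": "send_rows", "arguments": {"offset": [[0,0,0.008],[0,0,0.014],[0,0,0.014]], "delta_rot": [[0,0,0],[0,0,0],[0,0,0]]}}

```text
time: 24.18
tool_pos: [511.9, -159.7, 78.5]
tcp_rot: [3.139, 0.003, 1.377]
contact_force: [-2.4, 0.4, 6.8]
grip_width: 40.0
finger_force: 29.9
```

Request:
{"name": "send_rows", "arguments": {"offset": [[0,0,-0.005],[0,0,-0.008],[0,0,-0.008]], "delta_rot": [[0,0,0],[0,0,0],[0,0,0]], "grip": 0.5}}

```text
time: 24.55
tool_pos: [511.9, -159.5, 78.5]
tcp_rot: [3.14, 0.002, 1.377]
contact_force: [1.4, 0.3, -0.8]
grip_width: 45.7
finger_force: 0.0
```

Request:
{"name": "send_rows", "arguments": {"offset": [[0,0,-0.06],[0,0,-0.2],[0,0,-0.5],[0,0,-0.9],[0,0,-0.9]], "delta_rot": [[0,0,0],[0,0,0],[0,0,0],[0,0,0],[0,0,0]]}}

```text
time: 25.18
tool_pos: [513.7, -160.1, 190.8]
tcp_rot: [3.132, 0.004, 1.377]
contact_force: [0.1, 1.6, 0.3]
grip_width: 46.0
finger_force: 0.0
```

```bash
python3 - <<'E'
from p import *
o=get_obs();print(o["time"],o["grip_width"])
K=optics.get_calibration("top");optics.capture("top")
a=np.array([673.8,-190.3]);e=np.array([np.cos(-.19),np.sin(-.19)]);n=np.array([-e[1],e[0]])
for c,nm in(("top","divider_tab"),("wrist","divider_tab"),("side","divider_tab")):
    if c!="top": optics.capture(c)
    for r in finder.pinpoint(nm,c):
        w=ray(r["uv"],optics.get_calibration(c),124)[:2]-a;print(c,r["confidence"],"behind",-w@e,"n",w@n)
t=a-312*e
plan([([*t,190],down(1.38)),([*t,100],down(1.38))])
E
```

```text
25.175 45.95592185053656
top 0.57 behind 271.4637725195927 n 6.402103239058995
wrist 0.67 behind 271.97900120589577 n -0.28657865894319995
side 0.69 behind 276.2403893586622 n 4.353191789871466
now [ 511.1 -158.9  185.3] [-3.141e+00  2.000e-03  1.377e+00]
off [-0.005, -0.983, -0.031] rot [-0.0, 0.0, -0.0] rows>= 1.9
off [-0.001, -0.236, -0.007] rot [-0.0, 0.0, -0.001] rows>= 0.5
  -> [ 367.4 -131.4  190. ]
off [0.002, 0.001, 0.75] rot [-0.0, 0.0, 0.0] rows>= 1.4
  -> [ 367.5 -131.3  100. ]
```

Request:
{"name": "send_rows", "arguments": {"offset": [[0,-0.33,-0.01],[0,-0.7,-0.02],[0.01,-0.983,-0.03],[0.012,-0.983,-0.03]], "delta_rot": [[0,0,0],[0,0,0],[0,0,0],[0,0,0]], "grip": 0}}

```text
time: 25.98
tool_pos: [394.3, -134.3, 189.5]
tcp_rot: [-3.141, 0.002, 1.376]
contact_force: [-0.4, -0.0, -0.6]
grip_width: 10.4
finger_force: 0.0
```

Request:
{"name": "send_rows", "arguments": {"offset": [[0,-0.12,0],[0,-0.236,0],[0,-0.236,0],[0,-0.236,0]], "delta_rot": [[0,0,0],[0,0,0],[0,0,0],[0,0,0]]}}

```text
time: 26.48
tool_pos: [368.8, -129.8, 190.0]
tcp_rot: [3.139, 0.002, 1.377]
contact_force: [-0.3, -0.2, -0.2]
grip_width: 0.4
finger_force: 0.0
```

Request:
{"name": "send_rows", "arguments": {"offset": [[0,0,0.2],[0,0,0.5],[0,0,0.7],[0,0,0.75],[0,0,0.75]], "delta_rot": [[0,0,0],[0,0,0],[0,0,0],[0,0,0],[0,0,0]]}}

```text
time: 27.1
tool_pos: [368.9, -130.0, 100.1]
tcp_rot: [3.14, 0.002, 1.377]
contact_force: [-0.3, 0.1, 0.4]
grip_width: 0.6
finger_force: 0.0
```

```bash
python3 - <<'E'
from p import *
o=get_obs();print(o["time"],o["grip_width"],o["tool_pos"],o["contact_force"])
im=optics.capture("wrist")[:,:,::-1]
cv2.imwrite("pics/w6.png",cv2.resize(im,(800,600)))
E
```

```text
27.1 0.5875774904984449 [ 368.90106712 -129.98920534  100.09614704] [-0.25867329  0.09007037  0.4403818 ]
```

View pics/w6.png

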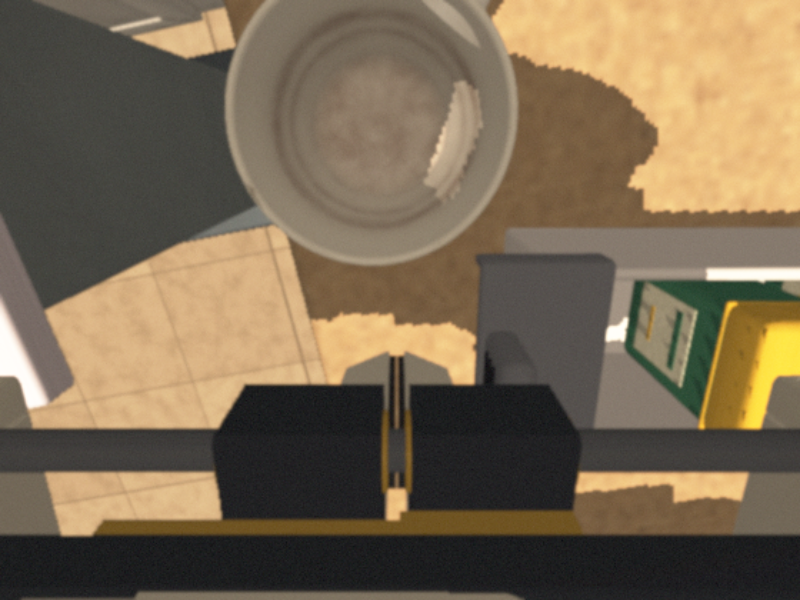

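The closed fingers are behind the tab, which is around (510,365) in the picture, and clear of the mug. I push slowly.

Request:
{"name": "send_rows", "arguments": {"offset": [[0,0.05,0],[0,0.1,0],[0,0.15,0],[0,0.2,0],[0,0.25,0],[0,0.3,0],[0,0.35,0],[0,0.4,0]], "delta_rot": [[0,0,0],[0,0,0],[0,0,0],[0,0,0],[0,0,0],[0,0,0],[0,0,0],[0,0,0]]}}

```text
time: 28.15
tool_pos: [416.0, -139.1, 99.9]
tcp_rot: [3.14, 0.002, 1.377]
contact_force: [-2.8, 1.2, 2.2]
grip_width: 0.4
finger_force: 1.2
```

Request:
{"name": "send_rows", "arguments": {"offset": [[0,0.04,0],[0,0.08,0],[0,0.12,0],[0,0.16,0],[0,0.2,0],[0,0.24,0],[0,0.28,0],[0,0.32,0]], "delta_rot": [[0,0,0],[0,0,0],[0,0,0],[0,0,0],[0,0,0],[0,0,0],[0,0,0],[0,0,0]]}}

```text
time: 29.15
tool_pos: [453.6, -146.4, 100.0]
tcp_rot: [3.14, 0.002, 1.377]
contact_force: [-3.0, 2.8, 0.9]
grip_width: 0.7
finger_force: 1.8
```

Request:
{"name": "send_rows", "arguments": {"offset": [[0,0.03,0],[0,0.06,0],[0,0.09,0],[0,0.12,0],[0,0.15,0],[0,0.18,0],[0,0.2,0],[0,0.2,0]], "delta_rot": [[0,0,0],[0,0,0],[0,0,0],[0,0,0],[0,0,0],[0,0,0],[0,0,0],[0,0,0]]}}

```text
time: 30.15
tool_pos: [477.0, -151.1, 100.0]
tcp_rot: [3.14, 0.002, 1.377]
contact_force: [-2.1, 2.8, 1.3]
grip_width: 0.2
finger_force: 1.5
```

```bash
python3 - <<'E'
from p import *
o=get_obs();p=o["tool_pos"];w=p[:2]-[673.8,-190.3];e=np.array([np.cos(-.19),np.sin(-.19)]);n=np.array([-e[1],e[0]])
print(o["time"],p,"behind",-w@e,"n",w@n,o["contact_force"])
im=optics.capture("top")[:,:,::-1][110:290,300:480]
cv2.imwrite("pics/t6.png",cv2.resize(im,(600,600),interpolation=cv2.INTER_CUBIC))
E
```

```text
30.15 [ 476.98016045 -151.05297922   99.95338373] behind 200.6900649665104 n 1.369563214081259 [-2.10457072  2.77520892  1.25947012]
```

Request:
{"name": "send_rows", "arguments": {"offset": [[0,0.015,0],[0,0.03,0],[0,0.045,0],[0,0.06,0],[0,0.075,0],[0,0.09,0],[0,0.09,0]], "delta_rot": [[0,0,0],[0,0,0],[0,0,0],[0,0,0],[0,0,0],[0,0,0],[0,0,0]]}}

```text
time: 31.08
tool_pos: [487.3, -153.1, 100.0]
tcp_rot: [3.141, 0.002, 1.377]
contact_force: [-3.0, 3.5, 1.6]
grip_width: 0.2
finger_force: 1.9
```

```bash
python3 - <<'E'
from p import *
print(get_obs()["tool_pos"],get_obs()["contact_force"])
im=optics.capture("top")[:,:,::-1][120:260,320:460]
cv2.imwrite("pics/t7.png",cv2.resize(im,(600,600),interpolation=cv2.INTER_CUBIC))
E
```

```text
[ 487.32930378 -153.11728999   99.97131965] [-2.96727664  3.54846379  1.61579156]
```

View pics/t7.png

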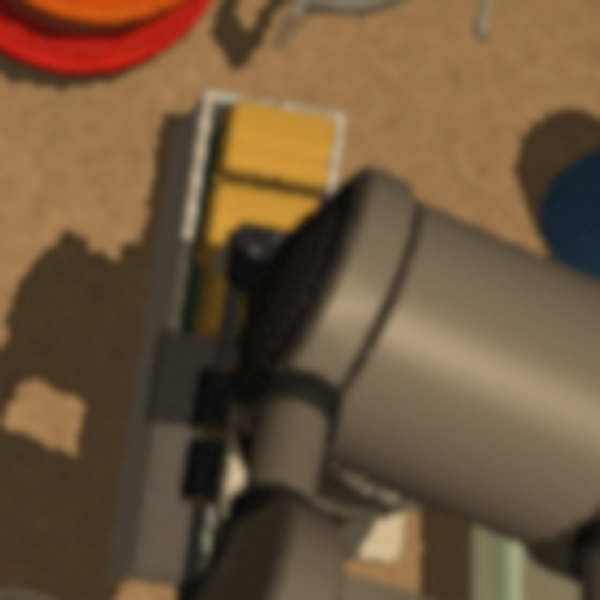

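The row is nearly tight: a thin dark line at (270,180) still separates the first two tins. I creep forward and watch the force.

Request:
{"name": "send_rows", "arguments": {"offset": [[0,0.006,0],[0,0.012,0],[0,0.018,0],[0,0.024,0]], "delta_rot": [[0,0,0],[0,0,0],[0,0,0],[0,0,0]]}}

```text
time: 31.62
tool_pos: [490.0, -153.6, 100.0]
tcp_rot: [3.141, 0.002, 1.377]
contact_force: [-4.5, 3.2, 1.0]
grip_width: 0.3
finger_force: 2.3
```

Request:
{"name": "send_rows", "arguments": {"offset": [[0,0.006,0],[0,0.012,0],[0,0.012,0]], "delta_rot": [[0,0,0],[0,0,0],[0,0,0]]}}

```text
time: 32.0
tool_pos: [491.5, -153.9, 100.0]
tcp_rot: [3.141, 0.002, 1.377]
contact_force: [-4.3, 2.2, 0.5]
grip_width: 0.6
finger_force: 2.1
```

Request:
{"name": "send_rows", "arguments": {"offset": [[0,0.006,0],[0,0.012,0],[0,0.012,0]], "delta_rot": [[0,0,0],[0,0,0],[0,0,0]]}}

```text
time: 32.38
tool_pos: [492.7, -154.2, 100.0]
tcp_rot: [3.141, 0.002, 1.377]
contact_force: [-4.1, 5.1, 0.7]
grip_width: 0.6
finger_force: 2.5
```

Request:
{"name": "send_rows", "arguments": {"offset": [[0,0.006,0],[0,0.012,0],[0,0.012,0]], "delta_rot": [[0,0,0],[0,0,0],[0,0,0]]}}

```text
time: 32.75
tool_pos: [494.0, -154.4, 100.0]
tcp_rot: [3.141, 0.002, 1.377]
contact_force: [-5.1, 3.8, 2.1]
grip_width: 0.6
finger_force: 2.8
```

Request:
{"name": "send_rows", "arguments": {"offset": [[0,0.006,0],[0,0.012,0],[0,0.012,0]], "delta_rot": [[0,0,0],[0,0,0],[0,0,0]]}}

```text
time: 33.12
tool_pos: [495.4, -154.7, 100.0]
tcp_rot: [3.141, 0.002, 1.377]
contact_force: [-4.5, 2.7, 0.9]
grip_width: 0.5
finger_force: 2.8
```

Request:
{"name": "send_rows", "arguments": {"offset": [[0,0.006,0],[0,0.012,0],[0,0.012,0]], "delta_rot": [[0,0,0],[0,0,0],[0,0,0]]}}

```text
time: 33.5
tool_pos: [496.0, -154.7, 100.0]
tcp_rot: [-3.14, 0.002, 1.377]
contact_force: [-8.9, 4.1, 2.7]
grip_width: 0.8
finger_force: 4.5
```

Force is rising, so the row is nearly seated. I push a little more to confirm.

Request:
{"name": "send_rows", "arguments": {"offset": [[0,0.006,0],[0,0.012,0],[0,0.012,0]], "delta_rot": [[0,0,0],[0,0,0],[0,0,0]]}}

```text
time: 33.88
tool_pos: [496.0, -154.7, 100.0]
tcp_rot: [-3.137, 0.002, 1.377]
contact_force: [-13.4, 3.4, 8.0]
grip_width: 0.3
finger_force: 7.4
```

The row is seated: the force rose with no further travel. I back off, lift and check.

Request:
{"name": "send_rows", "arguments": {"offset": [[0,-0.03,0],[0,-0.08,0],[0,-0.16,-0.1],[0,-0.25,-0.5],[0,-0.3,-1],[0,-0.3,-1]], "delta_rot": [[0,0,0],[0,0,0],[0,0,0],[0,0,0],[0,0,0],[0,0,0]]}}

```text
time: 34.62
tool_pos: [465.2, -149.3, 225.6]
tcp_rot: [3.129, 0.006, 1.377]
contact_force: [0.4, -0.8, 0.1]
grip_width: 0.4
finger_force: 0.0
```

Request:
{"name": "send_rows", "arguments": {"offset": [[-0.2,-0.3,0],[-0.4,-0.6,0],[-0.6,-0.9,0],[-0.7,-1,0],[-0.7,-1,0],[-0.7,-1,0]], "delta_rot": [[0,0,0],[0,0,0],[0,0,0],[0,0,0],[0,0,0],[0,0,0]]}}

```text
time: 35.38
tool_pos: [329.7, -207.3, 220.0]
tcp_rot: [3.14, 0.002, 1.377]
contact_force: [0.5, 0.2, 0.0]
grip_width: 0.4
finger_force: 0.0
```

```bash
python3 - <<'E'
from p import *
a=optics.capture("top")[:,:,::-1][110:320,150:430]; b=optics.capture("side")[:,:,::-1][150:340,230:470]
cv2.imwrite("pics/end.png",np.hstack([cv2.resize(a,(420,315),interpolation=cv2.INTER_CUBIC),cv2.resize(b,(380,315),interpolation=cv2.INTER_CUBIC)]))
o=get_obs();print(o["time"],o["tool_pos"],o["contact_force"])
K=optics.get_calibration("top")
w=[r for r in finder.pinpoint("divider_tab","top")]
for r in w: print(r["confidence"],np.linalg.norm(ray(r["uv"],K,124)[:2]-[673.8,-190.3]))
E
```

```text
35.475 [ 329.90733662 -207.10137826  219.92002542] [ 1.73576655  0.79691383 -0.56056063]
0.82 153.14078095809725
0.69 79.69693914964454
```

View pics/end.png

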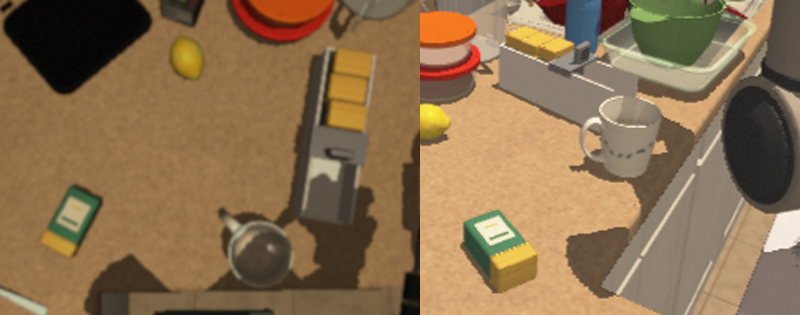

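Three tins stand lids up in a tight row at the end wall, at (348,90) in the picture, with the divider against them. The mug is untouched and tin_d is still on the worktop at (72,220).

```bash
python3 -c "
from plant import ticket; print(ticket.close_job())"
```

```text
the job is handed in; nothing more can be done
None
```

I handed the job in at about 35 s of the 72 s allowed: three tins stand upright, lids up, in a tight row at the end wall with the divider pushed against them, tin_d is still on the worktop, and the mug was not knocked; the judge's verdict was not shown.

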